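# Press the bronze bushing home and key on the bearing cap

### The arm

A 7-joint arm with a two-finger parallel gripper is mounted at the origin on the work surface. World frame = base frame: x ahead of the robot, y to its left, z up, the work surface at z = 0. Lengths are in m, angles in rad, forces in N, time in s.
With the tool pointing down it reaches from about 0.4 to 0.875 m from the base axis. Payload 4.4 kg.
Tool frame: the origin (TCP) lies midway between the tips of the shut fingers; the grasp point (between the pads) lies bot.hold_point_z behind it (bot.hold_point_z is the distance from the TCP to the grasp point, in m); z points along the fingers, y is the line along which they close (so a half turn about z gives the same grasp; the last joint's range is limited). The gripper opens to 85 mm and grips with 20 to 120 N. Pads are 22 mm wide; open, the fingers measure 114 mm over their backs; the gripper's body (76 mm by 85 mm) begins 54 mm behind the grasp point. The pads swing forward as they close: fully open they stand 13 mm farther back than shut.
Start: joints at [-1.295, 0.628, 0.038, 1.517, -0.027, 0.996, -0.02], TCP at [0.218, 0.612, 0.231] pointing down, gripper open.
Joint ranges: [-3.06, 3.06], [-0.37, 2.12], [-1.25, 1.32], [0.18, 2.47], [-1.1, 4.24], [0.23, 1.98], [-2.94, 2.94]. Speed limits (rad/s): [2.57, 2.57, 3.14, 3.14, 3.14, 3.14, 3.14].

### API

Orientations are given as [roll, pitch, yaw] about the fixed x, y, z axes, in that order (R = Rz(yaw) Ry(pitch) Rx(roll)).
In Python, from cell import bot, capture gives the robot as it stands.
- The arm moves only by the tool apply_moves, never from a script. Its argument "targets" is a list of rows, each a list of 2 entries, a list of its own where there are three numbers: the shift along the world's x, y, z in cm, then the turn, a rotation vector about the world's x, y, z in rad. In form: [[[x, y, z], [ax, ay, az]], ...]. A call has 1 to 8 rows; each row is the pose to reach, as a shift and turn from the pose commanded when the call began; what a row does not reach only later rows make up. A row lasts 1/10 s, in which the tool goes at most 50 mm and 8.59 degrees, less where a joint would pass 70% of its speed; a pose out of reach is approached as far as the arm can. A call with a gripper value outside its range is refused whole. "gripper" is the closure, from 0 (fully open) to 1 (shut), set as the call begins (left out, the last holds). The fingers move at their own pace and stop on an object; "grip_force" is the grip in N (left out, the last holds). Time passes only in rows, so rows that repeat a pose let the fingers close. It gives the time, the measured TCP pose, the force, the opening and the grip force at its end, in the units of the state.
- bot.state(): the state, without advancing time (a new reading comes with each control period).
- capture(name): name is "side" or "top"; returns a dict with "pixels" (480x640x3 uint8, red, green, blue), "fx", "fy", "cx", "cy" (pixels), "eye" and "orientation" of the camera in the world. Camera axes: x right, y up, looking along -z (the intrinsics and any distortion apply to the point x, -y, -z); pixel columns grow to the right and rows downward; lengths in m; the calibration is good to about 2 mm. A picture is of the moment at which its call begins. There is no depth.
- bot.close_job(): hands the job in; it is judged then, once.
The state is a dict: "time_s": time; "joints": joint angles; "qvel": joint speeds; "joint_torque": joint torques, N m; "ee_pos": TCP position; "tcp_rot": TCP orientation; "contact_force": force on the tool from outside, world axes, zero at the start; "torque": the same for the moment, N m; "width": finger opening in m; "grip_force": force on a finger pad.
Only numpy, scipy, OpenCV 4.12 (cv2) and the standard library are available. Lean on these libraries where they do the work, as an engineer would, in place of code of your own. Each camera call takes 0.05 s, during which the arm holds its last target. There are 200 camera calls.

### The job

On the goldsmith's bench, finish the rolling mill's bearing block: take the bronze bushing out of the wooden stand and press it into the bore of the blue block until its shoulder is fully home on the seat. After that, fit the keyed cap over it so that its red key drops into the notch of the rim and the cap sits flat on the rim all round. Let go of both, and leave everything else on the bench standing where it is.

Things in the scene. Friction and masses are not known exactly. Their poses are not given: they have to be found in the camera images.
- housing: Fixed blue bearing block 100 x 100 mm, 38 mm high, origin centre of underside. Vertical bore in the middle, 25 mm wide, 30 mm deep, 2 mm chamfer. Round it an aluminium rim stands 8 mm high on the top (rim top 46 mm above the bench), inner radius 32, outer 40 mm, with one notch 13 mm wide cut through it at the block's +x side, beside a small red mark.
- seat (a point): The centre of the bore's mouth, on the block's top face (38 mm above the bench): the seat on which the bushing's shoulder must lie. Axes as the block's.
- notch (a point): The middle of the notch in the rim, level with the rim's top: 36 mm from the bore axis along the block's +x, 46 mm above the bench. Axes as the block's.
- follower (a joint): Black tight-fit follower in the bore: 0 to 0.003 m at the start, about 0.012 m when the bushing is home (0.014 at most). The bushing drops freely 16 to 19 mm into the bore, then stands on the follower, shoulder 9 to 12 mm above the seat, and must be pushed on against about 9 N. No spring: it stays where it is pushed.
- stand: Wooden stand, fixed to the bench, 60 x 190 mm, 24 mm high, origin at the centre of its underside. Three sockets in a row along its own y, 55 mm apart (y = -55, 0, +55 mm), each 26 mm wide and 14 mm deep; the bushing and the two doming punches stand in them, in any order.
- bushing: Bronze (brass-coloured) round flanged bushing, 54 mm tall, 0.12 kg, origin at the centre of its foot, z up. From the foot: body 23 mm diameter, 28 mm long, 2 to 3 mm chamfer; shoulder flange 40 mm diameter, 5 mm thick; collar 26 mm diameter, 21 mm tall, the place to grip. It stands in a stand socket, foot 10 mm above the bench.
- shoulder (a point): The centre of the underside of the bushing's flange, 28 mm above its foot; it must come down onto the seat.
- cap: Steel cap upright on the bench, 31 mm tall, 0.22 kg, origin centre of underside. Spigot radius 30.6 mm, z 0-6; plate radius 40, z 6-11, lies on the rim when seated; grey square tower to grip, 40 x 40 mm along x and y, z 11-31, hollow: goes over the home bushing with 2 mm to spare. Red key 9.8 mm wide at +x, 33-46 mm from the axis, 5 mm below the plate. Seated, origin 40 mm above the bench.
- cap_key (a point): The underside of the cap's red key, 36 mm from the cap's axis along its +x, 1 mm above the cap's underside. Seated, it lies 5 mm below notch.
- cap_face (a point): The centre of the cap plate's underside, 6 mm above the cap's origin, level with the rim's top when seated.
- mandrel: Bystander, fixed: upright tapered steel ring mandrel, 220 mm tall and 26 mm thick at the bottom, on a round wooden base of 60 mm diameter; origin under its base. It stands behind the bearing block and can be in the way of a wide gripper.
- punch0: Bystander: steel doming punch, 72 mm tall, foot 23 mm and head 20 mm in diameter, upright in a socket of the stand; origin at its foot.
- punch1: Bystander: a second punch like punch0.
- sleeve: Bystander: plain steel sleeve, 30 mm in diameter and 30 mm tall, standing on the bench; not the bushing. Origin under it.
- tub: Bystander: yellow tub with black lid, 64 mm in diameter, 60 mm tall; origin under it.
- dish: Bystander: square black plastic tray, open, 80 x 80 mm, 25 mm tall; origin under it.
- post: Bystander, fixed: thin brass torch rest, 100 mm tall rod 12 mm thick with a small fork 50 mm across on top, on a dark base of 44 mm diameter; origin under its base.
- hammer: Bystander: bench hammer, 240 mm long, lying crosswise at the back.

How it is judged:
On the way:
1. the bushing is pressed home in the bore, shoulder on the seat, before the cap goes on (z of shoulder in the frame of seat below 0.002 m and horizontal distance between shoulder and seat below 0.003 m and angle between bushing's own z axis and vertical below 0.06 rad and horizontal distance between cap and seat above 0.06 m), for 0.2 s.
At the end, for the whole second after the job is handed in: Bushing shoulder within 2 mm of the seat, 3 mm of the bore axis, upright within 0.06 rad. Cap within 4 mm of the bore axis, level within 0.05 rad, its plate no more than 2 mm above the rim, its key at least 3 mm deep in the notch and within 3 mm of its middle. Both at rest (z of shoulder in the frame of seat below 0.002 m and horizontal distance between shoulder and seat below 0.003 m and angle between bushing's own z axis and vertical below 0.06 rad and horizontal distance between cap and seat below 0.004 m and z of cap_face in the frame of notch below 0.002 m and z of cap_key in the frame of notch below -0.003 m and y of cap_key in the frame of notch between -0.003 and 0.003 m and x of cap_key in the frame of seat above 0.03 m and angle between cap's own z axis and vertical below 0.05 rad and linear speed of each of cap, bushing below 0.01 m/s); the robot touches nothing.
It fails at once if a doming punch is shifted more than 30 mm or tipped over (distance of any of punch0, punch1 from where it was at the start of the episode above 0.03 m or angle between any of punch0, punch1's own z axis and vertical above 0.5 rad).
It fails at once if the sleeve, tub or tray is shifted more than 30 mm or tipped over (distance of any of sleeve, tub, dish from where it was at the start of the episode above 0.03 m or angle between any of sleeve, tub, dish's own z axis and vertical above 0.5 rad).
It fails at once if the hammer is shifted more than 30 mm (distance of hammer from where it was at the start of the episode above 0.03 m).
It also fails if it takes over 72 s, if anything falls off the work surface, if the arm or the gripper's body presses on something with over 40 N, if the wrist force passes 120 N, or if a joint passes its speed limit or range.

## Working session

There is one attempt and no reset: what is moved stays moved. The work goes in short steps, Python scripts to look and compute and a tool call to move; the robot and the scene stay as the last step left them, time stands still between calls to the robot, and variables do not carry over. Pictures are saved under pics/ and viewed, at most 12 in all, crops included, and the job is handed in when it is done.

Besides the shell and the picture viewer there is one more tool, called as name(argument=value, ...) on one line, values as JSON. apply_moves: Moves the arm, as the interface text tells. Its arguments: {"type":"object","properties":{"targets":{"type":"array"},"gripper":{"type":"number"},"grip_force":{"type":"number"}},"required":["targets"]}

```bash
ls; mkdir -p pics; python3 - <<'E'
from cell import bot,capture
import cv2,json
for n in("side","top"):
    c=capture(n); cv2.imwrite(f"pics/{n}0.png",c["pixels"][:,:,::-1]); print({k:v for k,v in c.items() if k!="pixels"})
print(bot.state(),bot.hold_point_z)
E
```

```text
pics
{'fx': 433.83461370026276, 'fy': 433.83461370026276, 'cx': 318.8224656032376, 'cy': 235.6471691325454, 'eye': array([ 0.24808895, -0.50573698,  0.6926617 ]), 'orientation': array([ 0.7661625 ,  0.0212663 , -0.58270659])}
{'fx': 614.214704854622, 'fy': 614.214704854622, 'cx': 312.9184844951332, 'cy': 244.233372848127, 'eye': array([0.40211478, 0.00874166, 1.36965093]), 'orientation': array([ 0.15908185,  0.01157554, -1.58418184])}
{'time_s': 0.1, 'joints': array([-1.29480841,  0.6292337 ,  0.03845213,  1.518292  , -0.02698485,
        0.99626966, -0.01999099]), 'qvel': array([-1.57979199e-03, -3.02394764e-03, -1.98259966e-05, -3.36604769e-03,
        4.52736016e-04,  6.11279249e-04, -3.62749064e-04]), 'joint_torque': array([ 3.60697697e-03, -5.64527535e+01,  1.23053044e+00, -1.93973619e+01,
        1.12400387e-02,  5.41516478e-03, -2.59275242e-05]), 'ee_pos': array([0.21765363, 0.61188076, 0.23048641]), 'tcp_rot': array([-3.13990845e+00,  3.32096857e-05,  2.79981551e+00]), 'contact_force': array([-0.65621188, -0.24408197, -0.55386719]), 'torque': array([-0.01271535,  0.03338406,  0.06319604]), 'grip_force': 0.0, 'width': 0.08497304187152313} 0.0187
```

View pics/side0.png

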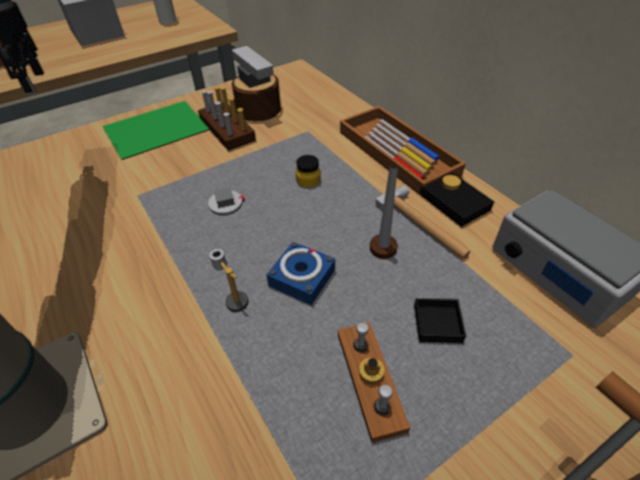

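View pics/top0.png

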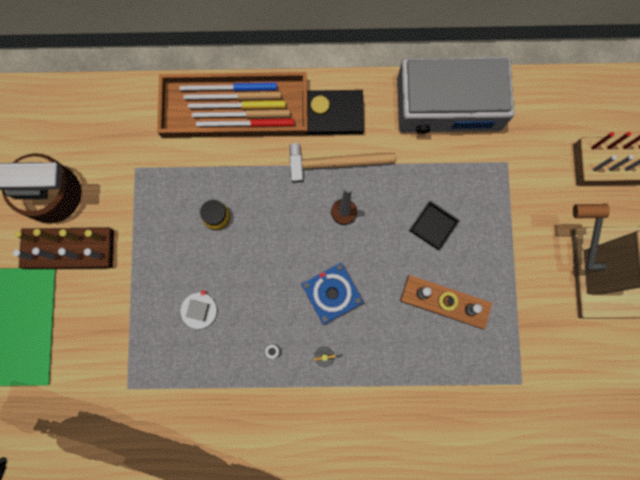

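```bash
cat > h.py <<'E'
import numpy as np,cv2
from scipy.spatial.transform import Rotation as R
def ray(c,uv,z):
    uv=np.atleast_2d(np.asarray(uv,float))
    d=np.c_[(uv[:,0]-c["cx"])/c["fx"],-(uv[:,1]-c["cy"])/c["fy"],-np.ones(len(uv))]@R.from_euler("xyz",c["orientation"]).as_matrix().T
    return c["eye"]+d*((z-c["eye"][2])/d[:,2])[:,None]
def proj(c,p):
    q=(np.atleast_2d(p)-c["eye"])@R.from_euler("xyz",c["orientation"]).as_matrix()
    return np.c_[c["cx"]-c["fx"]*q[:,0]/q[:,2],c["cy"]+c["fy"]*q[:,1]/q[:,2]]
E
python3 - <<'E'
from cell import capture
from h import *
rows=[]
for n,L in(("top",((333,293),(449,301),(199,310))),("side",((301,270),(372,370),(226,202)))):
    c=capture(n); r=[]
    for u,v in L:
        p=c["pixels"][v-34:v+34,u-34:u+34,::-1]
        r.append(cv2.resize(p,(264,264),interpolation=cv2.INTER_CUBIC))
    rows.append(np.hstack(r))
cv2.imwrite("pics/m.png",np.vstack(rows))
E
```

```text
(no output)
```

View pics/m.png

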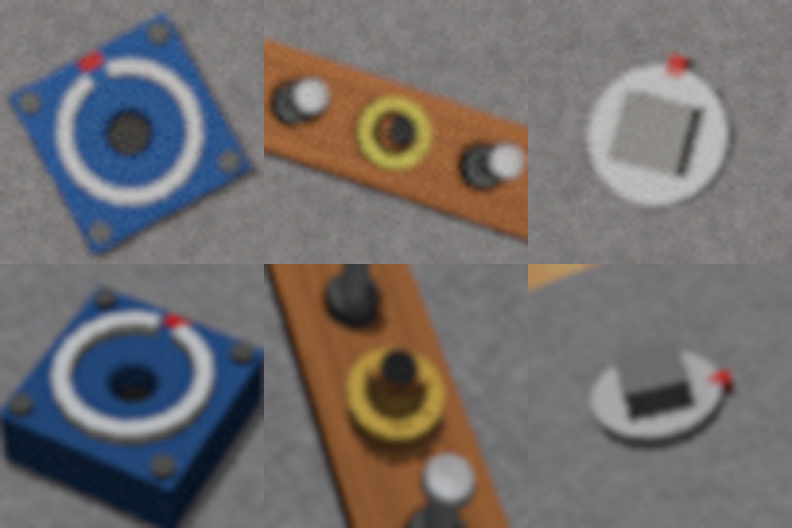

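The montage shows the rim (notch upper-left at about (325,276) in top), the brass flange at about (449,300), and the cap at (199,310) with its key at the top (204,293). Now the measurements.

```bash
cat >> h.py <<'E'
def big(m,ctr,r=45):
    w=np.zeros_like(m); cv2.circle(w,tuple(map(int,ctr)),r,255,-1); m=m&w
    return m
def hull(m):
    k=[c for c in cv2.findContours(m,cv2.RETR_EXTERNAL,cv2.CHAIN_APPROX_NONE)[0] if len(c)>8]
    return cv2.convexHull(np.vstack(k)).reshape(-1,2)
def masks(c):
    h=cv2.cvtColor(c["pixels"],cv2.COLOR_RGB2HSV)
    f=lambda a,b:cv2.inRange(h,a,b)
    return dict(white=f((0,0,150),(180,60,255)),blue=f((100,120,30),(125,255,255)),
      red=f((170,140,110),(180,255,255))|f((0,170,130),(4,255,255)),yel=f((22,100,90),(35,255,255)))
def ctr(c,m,z):   # circle centre: hull -> plane z -> ellipse fit
    p=ray(c,hull(m),z)[:,:2].astype(np.float32)
    (x,y),(a,b),_=cv2.fitEllipse((p*1000).reshape(-1,1,2)); return np.array([x,y]).round(1),round(a/2,1),round(b/2,1)
def cen(m):
    k=cv2.moments(m,True); return np.array([k["m10"]/k["m00"],k["m01"]/k["m00"]])
E
python3 - <<'E'
from cell import capture
from h import *
for n,L in(("top",((333,293),(449,301),(199,310))),("side",((301,270),(372,370),(226,202)))):
    c=capture(n);M=masks(c);print(n)
    H=ctr(c,big(M["white"],L[0],24 if n=="top" else 28),.046);print("rim",H)
    r=big(M["red"],L[0],40);p=ray(c,cen(r),.038)[0,:2]*1000;print("mark",p,np.hypot(*(p-H[0])),np.degrees(np.arctan2(*(p-H[0])[::-1])))
    print("bush",ctr(c,big(M["yel"],L[1],20),.043))
    C=ctr(c,big(M["white"],L[2],25),.010);print("cap",C)
    r=big(M["red"],L[2],30);p=ray(c,cen(r),.006)[0,:2]*1000;print("key",cen(r),p,np.hypot(*(p-C[0])),np.degrees(np.arctan2(*(p-C[0])[::-1])))
    b=big(M["blue"],L[0],45);q=cv2.minAreaRect((ray(c,hull(b),.038)[:,:2]*1000).astype(np.float32));print("block",q)
    if n=="top": 
        h=cv2.cvtColor(c["pixels"],cv2.COLOR_RGB2HSV)
        v=big(cv2.inRange(h[:,:,2],125,185),(198,310),10)
        q=cv2.minAreaRect((ray(c,hull(v),.031)[:,:2]*1000).astype(np.float32));print("tower",q)
        g=c["pixels"][310,180:220].mean(1).round();print(g)
E
```

```text
top
rim (array([509.1, -18.3]), 40.6, 40.8)
mark [548.69804779   1.50332232] 44.27388579848164 26.570026597745855
bush (array([ 487.3, -267.5]), 19.3, 19.9)
cap (array([476.8, 278.1]), 39.2, 40.0)
key [203.33333333 291.66666667] [517.90350763 266.92886584] 42.59451347576253 -15.204618982021568
block ((508.2900695800781, -18.796058654785156), (98.78213500976562, 98.46000671386719), 27.911462783813477)
tower ((477.02532958984375, 276.7672119140625), (35.444278717041016, 41.74549102783203), 75.38375091552734)
[157. 177. 185. 188. 184. 186. 174. 162. 144. 134. 140. 136. 136. 138.
 135. 135. 135. 140. 138. 132. 135. 136. 140. 139. 133. 118.  83.  81.
 120. 163. 181. 186. 189. 186. 187. 173. 137.  99. 108. 123.]
side
rim (array([508.8, -20.2]), 39.6, 40.2)
mark [547.84008858   3.27297364] 45.55336439728171 31.016518816819406
bush (array([ 479.3, -273.3]), 9.6, 18.7)
cap (array([476.5, 275.9]), 37.4, 38.0)
key [242.  196.5] [518.75503947 269.38899091] 42.75373200132526 -8.759717436653602
block ((502.53466796875, -31.696975708007812), (118.35122680664062, 110.41303253173828), 27.844253540039062)
```

apply_moves(targets=[[[21.6,-33.6,0],[0,0,-0.7]],[[21.6,-33.6,0],[0,0,-0.7]],[[21.6,-33.6,0],[0,0,-0.7]],[[21.6,-33.6,0],[0,0,-0.7]],[[21.6,-33.6,0],[0,0,-0.7]],[[21.6,-33.6,0],[0,0,-0.7]],[[21.6,-33.6,0],[0,0,-0.7]],[[21.6,-33.6,0],[0,0,-0.7]]], gripper=0)

```text
time_s: 1.1
ee_pos: [0.4347, 0.2747, 0.2316]
tcp_rot: [3.141, -0.0, 2.1]
contact_force: [1.6, -0.7, 0.4]
width: 0.0852
grip_force: 0.0
```

apply_moves(targets=[[[4.5,-38,0],[0,0,-0.5]],[[4.5,-38,0],[0,0,-0.5]],[[4.5,-38,0],[0,0,-0.5]],[[4.5,-38,0],[0,0,-0.5]],[[4.5,-38,0],[0,0,-0.5]],[[4.5,-38,0],[0,0,-0.5]],[[4.5,-38,0],[0,0,-0.5]],[[4.5,-38,0],[0,0,-0.5]]])

```text
time_s: 1.9
ee_pos: [0.4789, -0.1077, 0.2317]
tcp_rot: [3.14, 0.002, 1.596]
contact_force: [0.2, 0.3, 0.7]
width: 0.085
grip_force: 0.0
```

```bash
python3 - <<'E'
from cell import bot,capture
from h import *
s=bot.state();print(s["ee_pos"],s["tcp_rot"],s["joints"].round(2))
c=capture("top")
h=cv2.cvtColor(c["pixels"],cv2.COLOR_RGB2HSV)
w=big(cv2.inRange(h,(3,120,60),(16,255,255)),(446,301),60)
print(cv2.countNonZero(w)); q=cv2.minAreaRect((ray(c,hull(w),.024)[:,:2]*1000).astype(np.float32));print(q)
E
```

```text
[ 0.47886378 -0.10769558  0.2317479 ] [3.14040671e+00 1.56781962e-03 1.59613601e+00] [-0.13  0.43  0.42  1.96 -0.23  0.8   0.44]
845
((471.63433837890625, -309.8329162597656), (97.28141784667969, 58.86943054199219), 70.47917938232422)
```

apply_moves(targets=[[[0.8,-16,-4],[0,0,-0.37]],[[0.8,-16,-4],[0,0,-0.37]],[[0.8,-16,-4],[0,0,-0.37]],[[0.8,-16,-8],[0,0,-0.37]],[[0.8,-16,-8],[0,0,-0.37]],[[0.8,-16,-8],[0,0,-0.37]],[[0.8,-16,-8],[0,0,-0.37]]])

```text
time_s: 2.65
ee_pos: [0.488, -0.2624, 0.1526]
tcp_rot: [3.14, -0.001, 1.232]
contact_force: [-0.2, 0.4, 0.0]
width: 0.0854
grip_force: 0.0
```

```bash
python3 - <<'E'
from cell import bot,capture
from h import *
s=bot.state();print(s["ee_pos"],s["tcp_rot"],s["joints"].round(2))
r=[]
for n in("side","top"):
    c=capture(n);u,v=proj(c,[.487,-.268,.06])[0].astype(int)
    r.append(cv2.resize(c["pixels"][v-40:v+40,u-40:u+40,::-1],(400,400),interpolation=cv2.INTER_CUBIC))
cv2.imwrite("pics/a.png",np.hstack(r))
E
```

```text
[ 0.48799487 -0.26235701  0.15259502] [ 3.13982350e+00 -9.44466262e-04  1.23177886e+00] [ 0.16  0.63  0.44  1.88 -0.4   0.72  0.49]
```

View pics/a.png

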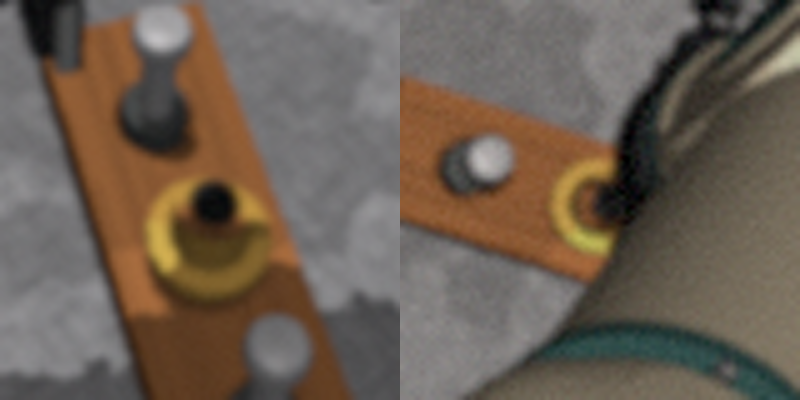

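The side view (left) shows the collar's dark mouth at about (213,203) in the crop. The fingers stand either side of the bushing, ahead of the descent.

```bash
python3 - <<'E'
from cell import capture
from h import *
c=capture("side");u,v=proj(c,[.487,-.268,.06])[0].astype(int)
print("side hole",ray(c,[u-40+213/5-.5,v-40+203/5-.5],.064)*1000)
ring=[(145,235),(272,235),(150,262),(262,265),(208,298),(208,177),(160,270),(250,285),(170,195)]
p=ray(c,[[u-40+a/5-.5,v-40+b/5-.5] for a,b in ring],.042)[:,:2].astype(np.float32)*1000
print(cv2.minEnclosingCircle(p))
c=capture("top");print("top hole",ray(c,[450.5,300.7],.064)*1000)
E
```

```text
side hole [[ 487.37461915 -270.05124417   64.        ]]
((487.1337890625, -269.9126281738281), 20.8265323638916)
top hole [[ 486.33298612 -268.47678774   64.        ]]
```

apply_moves(targets=[[[-0.1,-0.5,-3],[0,0,0]],[[-0.1,-0.5,-6],[0,0,0]],[[-0.1,-0.5,-8],[0,0,0]],[[-0.1,-0.5,-8],[0,0,0]],[[-0.1,-0.5,-8],[0,0,0]]])

```text
time_s: 3.35
ee_pos: [0.4863, -0.2686, 0.0721]
tcp_rot: [3.141, 0.0, 1.23]
contact_force: [0.1, 0.2, 0.0]
width: 0.0852
grip_force: 0.0
```

apply_moves(targets=[[[0.05,-0.03,-1.5],[0,0,0]],[[0.05,-0.03,-2.6],[0,0,0]],[[0.05,-0.03,-2.6],[0,0,0]],[[0.05,-0.03,-2.6],[0,0,0]]])

```text
time_s: 3.75
ee_pos: [0.4862, -0.2688, 0.0451]
tcp_rot: [-3.141, -0.0, 1.23]
contact_force: [-0.7, 0.7, -0.4]
width: 0.0853
grip_force: 0.0
```

apply_moves(targets=[[[0,0,0],[0,0,0]],[[0,0,0],[0,0,0]],[[0,0,0],[0,0,0]],[[0,0,0],[0,0,0]],[[0,0,0],[0,0,0]],[[0,0,0],[0,0,0]],[[0,0,0],[0,0,0]],[[0,0,0],[0,0,0]]], gripper=1, grip_force=50)

```text
time_s: 4.55
ee_pos: [0.4867, -0.2691, 0.0457]
tcp_rot: [3.141, 0.0, 1.23]
contact_force: [-0.6, -0.2, 5.1]
width: 0.0244
grip_force: 48.6
```

apply_moves(targets=[[[0,0,1.5],[0,0,0]],[[0,0,3],[0,0,0]],[[0,0,4.5],[0,0,0]],[[0,0,6],[0,0,0]],[[0,0,7],[0,0,0]],[[0,0,7],[0,0,0]],[[0,0,7],[0,0,0]]])

```text
time_s: 5.25
ee_pos: [0.4861, -0.2685, 0.1148]
tcp_rot: [-3.141, -0.0, 1.23]
contact_force: [0.3, 0.4, -2.2]
width: 0.0242
grip_force: 49.4
```

```bash
python3 - <<'E'
from cell import bot,capture
from h import *
s=bot.state();print(s["ee_pos"],s["tcp_rot"])
r=[]
for n in("side","top"):
    c=capture(n);u,v=proj(c,[.487,-.268,.11])[0].astype(int)
    r.append(cv2.resize(c["pixels"][v-40:v+40,u-40:u+40,::-1],(400,400),interpolation=cv2.INTER_CUBIC))
cv2.imwrite("pics/b.png",np.hstack(r))
E
```

```text
[ 0.48605514 -0.26850837  0.1148141 ] [-3.14077796e+00 -2.78669387e-04  1.22996459e+00]
```

View pics/b.png

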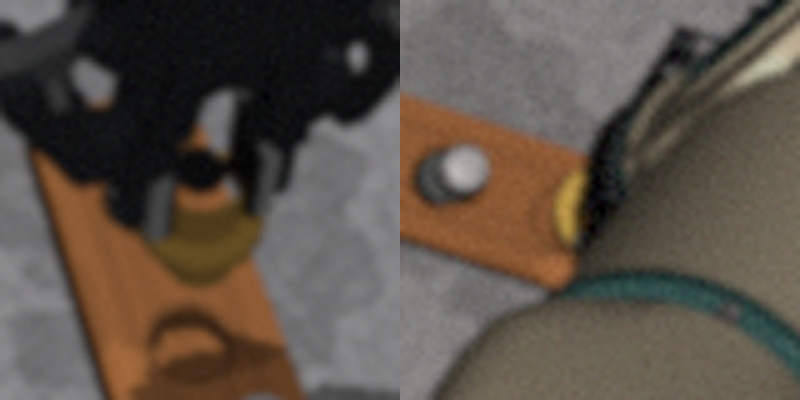

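apply_moves(targets=[[[0.2,2,0],[0,0,0]],[[0.6,6,0],[0,0,0]],[[1,10.5,0],[0,0,0]],[[1.4,15,0],[0,0,0]],[[1.8,19.5,0],[0,0,0]],[[2.1,23,0],[0,0,0]],[[2.2,24.9,0],[0,0,0]],[[2.2,24.9,0],[0,0,0]]])

```text
time_s: 6.15
ee_pos: [0.5079, -0.0157, 0.1143]
tcp_rot: [-3.139, -0.001, 1.236]
contact_force: [0.5, -0.4, -2.3]
width: 0.0241
grip_force: 49.3
```

apply_moves(targets=[[[0,0,-1],[0,0,0]],[[0,0,-1.5],[0,0,0]],[[0,0,-1.5],[0,0,0]],[[0,0,-1.5],[0,0,0]]])

```text
time_s: 6.55
ee_pos: [0.5081, -0.0212, 0.1]
tcp_rot: [-3.141, 0.001, 1.227]
contact_force: [-0.6, 0.1, -1.1]
width: 0.0242
grip_force: 49.3
```

```bash
python3 - <<'E'
from cell import bot,capture
from h import *
s=bot.state();print(s["ee_pos"],s["tcp_rot"],s["contact_force"])
r=[]
for n in("side","top"):
    c=capture(n);u,v=proj(c,[.509,-.019,.06])[0].astype(int)
    r.append(cv2.resize(c["pixels"][v-40:v+40,u-40:u+40,::-1],(400,400),interpolation=cv2.INTER_CUBIC))
cv2.imwrite("pics/c.png",np.hstack(r))
E
```

```text
[ 0.50805452 -0.02121577  0.0999862 ] [-3.14108758e+00  6.08326879e-04  1.22746802e+00] [-0.61001821  0.07008845 -1.05487105]
```

View pics/c.png

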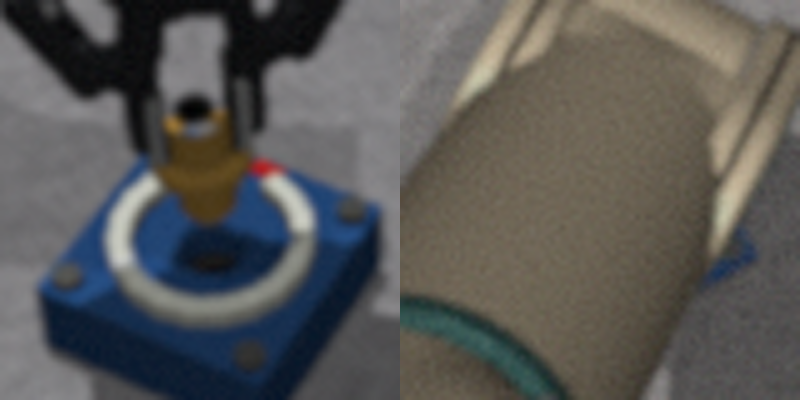

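apply_moves(targets=[[[0,0,0],[0,0,0]],[[0,0,0],[0,0,0]],[[0,0,0],[0,0,0]],[[0,0,0],[0,0,0]]])

```text
time_s: 7.05
ee_pos: [0.5084, -0.0198, 0.1004]
tcp_rot: [3.141, -0.0, 1.23]
contact_force: [-0.3, 0.7, -1.6]
width: 0.0238
grip_force: 49.3
```

```bash
python3 - <<'E'
from cell import bot,capture
from h import *
s=bot.state();print(s["ee_pos"])
c=capture("side")
t=np.linspace(0,2*np.pi,200)
I=c["pixels"][:,:,::-1].copy()
M=masks(c);print("rim",ctr(c,big(M["white"],(301,268),30),.046))
u,v=proj(c,[.509,-.019,.06])[0].astype(int)
S=8;I=cv2.resize(I[v-36:v+36,u-36:u+36],None,fx=S,fy=S,interpolation=cv2.INTER_CUBIC)
x,y=.5088,-.0202  # side-view housing centre
def circ(z,r,col):
    p=proj(c,np.c_[x+r*np.cos(t),y+r*np.sin(t),0*t+z]); cv2.polylines(I,[(((p-[u-36,v-36]+.5)*S)).astype(int)],True,col,1)
f=s["ee_pos"][2]-.0357
circ(f,.0095,(0,0,255));circ(f+.033,.020,(0,255,0));circ(f+.054,.013,(255,255,0));circ(.046,.032,(255,0,255));circ(.038,.0125,(0,255,255))
cv2.imwrite("pics/d.png",I)
E
```

```text
[ 0.50839447 -0.0197966   0.10040291]
rim (array([510.7, -16.2]), 33.3, 39.8)
```

View pics/d.png

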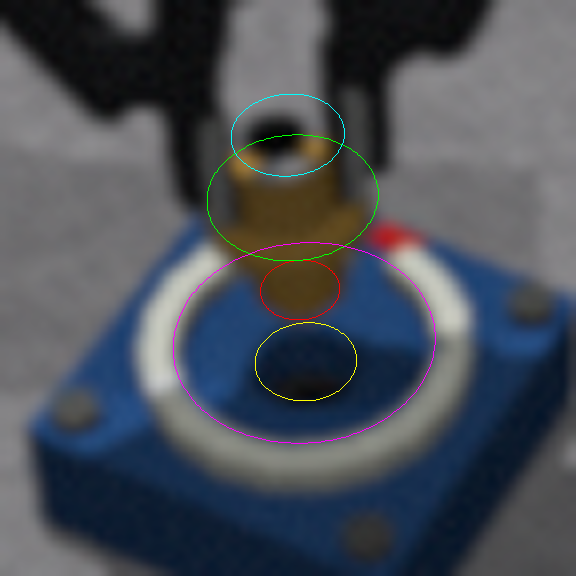

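The projected rings show the foot (301,290) straight above the bore axis to within about 1–2 mm, well inside the chamfers. Descending.

apply_moves(targets=[[[0.03,0.05,-1],[0,0,0]],[[0.03,0.05,-2],[0,0,0]],[[0.03,0.05,-2.5],[0,0,0]],[[0.03,0.05,-2.8],[0,0,0]],[[0.03,0.05,-3.1],[0,0,0]],[[0.03,0.05,-3.1],[0,0,0]]])

```text
time_s: 7.7
ee_pos: [0.5085, -0.0194, 0.0689]
tcp_rot: [-3.141, 0.0, 1.23]
contact_force: [0.3, 0.6, -1.6]
width: 0.024
grip_force: 49.3
```

apply_moves(targets=[[[0,0,-0.5],[0,0,0]],[[0,0,-0.9],[0,0,0]],[[0,0,-1.2],[0,0,0]],[[0,0,-1.5],[0,0,0]],[[0,0,-1.5],[0,0,0]]])

```text
time_s: 8.2
ee_pos: [0.5087, -0.0194, 0.0543]
tcp_rot: [-3.142, -0.0, 1.23]
contact_force: [0.6, 1.1, 0.2]
width: 0.024
grip_force: 49.3
```

apply_moves(targets=[[[0,0,-0.2],[0,0,0]],[[0,0,-0.4],[0,0,0]],[[0,0,-0.6],[0,0,0]],[[0,0,-0.8],[0,0,0]],[[0,0,-0.9],[0,0,0]],[[0,0,-0.9],[0,0,0]]])

```text
time_s: 8.8
ee_pos: [0.509, -0.0194, 0.0462]
tcp_rot: [3.141, -0.001, 1.229]
contact_force: [-1.9, -0.7, 10.2]
width: 0.0244
grip_force: 49.5
```

apply_moves(targets=[[[0,0,-0.1],[0,0,0]],[[0,0,-0.2],[0,0,0]],[[0,0,-0.2],[0,0,0]]])

```text
time_s: 9.1
ee_pos: [0.5095, -0.0196, 0.0453]
tcp_rot: [3.139, -0.002, 1.229]
contact_force: [-3.6, 1.0, 20.3]
width: 0.0242
grip_force: 51.1
```

apply_moves(targets=[[[0,0,-0.1],[0,0,0]],[[0,0,-0.1],[0,0,0]]])

```text
time_s: 9.3
ee_pos: [0.5096, -0.0196, 0.0451]
tcp_rot: [3.139, -0.002, 1.229]
contact_force: [-4.4, 0.7, 29.7]
width: 0.024
grip_force: 51.9
```

apply_moves(targets=[[[0,0,0.3],[0,0,0]],[[0,0,0.3],[0,0,0]]])

```text
time_s: 9.5
ee_pos: [0.5094, -0.0196, 0.0458]
tcp_rot: [3.14, -0.0, 1.23]
contact_force: [0.5, -0.5, -1.7]
width: 0.0239
grip_force: 49.1
```

apply_moves(targets=[[[0,0,0],[0,0,0]],[[0,0,0],[0,0,0]],[[0,0,0],[0,0,0]],[[0,0,0],[0,0,0]]], gripper=0.6)

```text
time_s: 9.9
ee_pos: [0.5084, -0.0194, 0.045]
tcp_rot: [-3.141, 0.0, 1.23]
contact_force: [-0.0, 0.4, -0.2]
width: 0.0339
grip_force: 0.0
```

apply_moves(targets=[[[0,0,1],[0,0,0]],[[0,0,3],[0,0,0]],[[0,0,6],[0,0,0]],[[0,0,10],[0,0,0]],[[0,3,14],[0,0,0]],[[0,7,15],[0,0,0]],[[0,12,15],[0,0,0]],[[0,16,15],[0,0,0]]])

```text
time_s: 10.7
ee_pos: [0.5085, 0.1436, 0.1967]
tcp_rot: [3.141, -0.002, 1.231]
contact_force: [0.5, -0.8, -0.5]
width: 0.0342
grip_force: 0.0
```

apply_moves(targets=[[[-1,4,0],[0,0,0.1]],[[-2,8,0],[0,0,0.1]],[[-3,11,0],[0,0,0.1]],[[-3,13,0],[0,0,0.1]],[[-3,13,0],[0,0,0.1]]], gripper=0)

```text
time_s: 11.2
ee_pos: [0.4776, 0.2745, 0.1956]
tcp_rot: [-3.141, -0.002, 1.336]
contact_force: [-0.8, 0.6, -0.1]
width: 0.0851
grip_force: 0.0
```

```bash
python3 - <<'E'
from cell import bot,capture
from h import *
s=bot.state();print(s["ee_pos"],s["tcp_rot"],s["joints"].round(2))
r=[]
t=np.linspace(0,2*np.pi,200)
for n,(x,y) in(("side",(.5088,-.0202)),("top",(.5091,-.0183))):
    c=capture(n);u,v=proj(c,[.509,-.019,.05])[0].astype(int)
    print(n,ctr(c,big(masks(c)["white"],proj(c,[.509,-.019,.046])[0],24 if n=="top" else 28),.046))
    S=8;I=cv2.resize(c["pixels"][v-25:v+25,u-25:u+25,::-1],None,fx=S,fy=S,interpolation=cv2.INTER_CUBIC)
    for z,rr,col in((.043,.02,(0,255,0)),(.064,.013,(255,255,0))):
        p=proj(c,np.c_[x+rr*np.cos(t),y+rr*np.sin(t),0*t+z]);cv2.polylines(I,[((p-[u-25,v-25]+.5)*S).astype(int)],True,col,1)
    r.append(I)
cv2.imwrite("pics/e.png",np.hstack(r))
E
```

```text
[0.47761608 0.27446445 0.19558611] [-3.14121612e+00 -1.75283068e-03  1.33569102e+00] [-0.93  0.59  0.55  1.85 -0.41  0.82 -0.4 ]
side (array([508.9, -20.3]), 39.8, 40.4)
top (array([509. , -18.3]), 40.5, 40.8)
```

View pics/e.png

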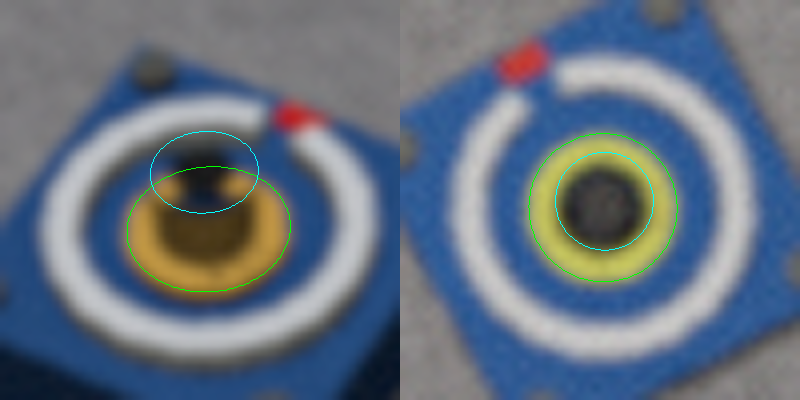

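The expected home rings match the flange and collar in both views (flange centre about (208,235) side, (602,207) top). The bushing is home and upright. Next is the cap.

apply_moves(targets=[[[-0.1,0.2,-4],[0,0,-0.02]],[[-0.1,0.2,-8],[0,0,-0.02]],[[-0.1,0.2,-12],[0,0,-0.02]],[[-0.1,0.2,-14],[0,0,-0.02]],[[-0.1,0.2,-14],[0,0,-0.02]],[[-0.1,0.2,-14],[0,0,-0.02]]])

```text
time_s: 11.9
ee_pos: [0.4786, 0.271, 0.056]
tcp_rot: [3.141, 0.001, 1.307]
contact_force: [0.6, 0.4, -0.6]
width: 0.0855
grip_force: 0.0
```

```bash
python3 - <<'E'
from cell import bot,capture
from h import *
s=bot.state();print(s["ee_pos"],s["tcp_rot"],s["contact_force"])
c=capture("side");u,v=226,196
cv2.imwrite("pics/f.png",cv2.resize(c["pixels"][v-45:v+45,u-45:u+45,::-1],None,fx=6,fy=6,interpolation=cv2.INTER_CUBIC))
E
```

```text
[0.47858605 0.27097773 0.05601547] [3.14074497e+00 5.28372002e-04 1.30733988e+00] [ 0.58444596  0.39045981 -0.55443322]
```

View pics/f.png

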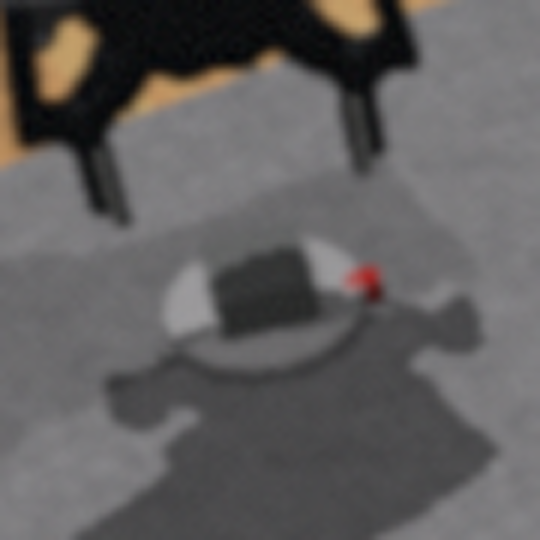

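The fingers straddle the cap's tower (about (265,290)), with the key at (368,280). I'll let the arm settle, then go down.

apply_moves(targets=[[[0,0,-1],[0,0,0]],[[0,0,-1.5],[0,0,0]],[[0,0,-2],[0,0,0]],[[0,0,-2],[0,0,0]],[[0,0,-2],[0,0,0]]])

```text
time_s: 12.45
ee_pos: [0.4776, 0.2726, 0.0353]
tcp_rot: [-3.142, 0.0, 1.31]
contact_force: [0.1, -0.1, 0.3]
width: 0.0853
grip_force: 0.0
```

apply_moves(targets=[[[-0.1,0.4,0],[0,0,0]],[[-0.1,0.4,-0.7],[0,0,0]],[[-0.1,0.4,-1.4],[0,0,0]],[[-0.1,0.4,-2.0],[0,0,0]],[[-0.1,0.4,-2.0],[0,0,0]],[[-0.1,0.4,-2.0],[0,0,0]]])

```text
time_s: 13.05
ee_pos: [0.4765, 0.2763, 0.015]
tcp_rot: [-3.141, 0.001, 1.31]
contact_force: [-0.6, -0.8, 0.2]
width: 0.0856
grip_force: 0.0
```

apply_moves(targets=[[[0,0,0],[0,0,0]],[[0,0,0],[0,0,0]],[[0,0,0],[0,0,0]],[[0,0,0],[0,0,0]],[[0,0,0],[0,0,0]],[[0,0,0],[0,0,0]],[[0,0,0],[0,0,0]],[[0,0,0],[0,0,0]]], gripper=1, grip_force=60)

```text
time_s: 13.85
ee_pos: [0.4772, 0.2767, 0.016]
tcp_rot: [3.141, -0.001, 1.31]
contact_force: [0.3, 0.1, 5.5]
width: 0.0383
grip_force: 61.2
```

apply_moves(targets=[[[0,0,1.5],[0,0,0]],[[0,0,4],[0,0,0]],[[0,0,7],[0,0,0]],[[0,0,10],[0,0,0]],[[0,0,11.5],[0,0,0]],[[0,0,11.5],[0,0,0]]])

```text
time_s: 14.45
ee_pos: [0.4776, 0.2773, 0.132]
tcp_rot: [3.139, -0.003, 1.31]
contact_force: [0.1, -0.5, -2.5]
width: 0.0383
grip_force: 61.3
```

apply_moves(targets=[[[0.3,-2,0],[0,0,0.08]],[[0.7,-6,0],[0,0,0.2]],[[1.1,-10.5,0],[0,0,0.32]],[[1.6,-15,0],[0,0,0.44]],[[2.1,-19.5,0],[0,0,0.56]],[[2.6,-23.5,0],[0,0,0.66]],[[3,-27,0],[0,0,0.73]],[[3.2,-29.4,0],[0,0,0.75]]])

```text
time_s: 15.25
ee_pos: [0.5077, -0.0206, 0.129]
tcp_rot: [-3.139, -0.0, 2.058]
contact_force: [0.3, 0.3, -2.9]
width: 0.0388
grip_force: 61.1
```

apply_moves(targets=[[[0,0,0],[0,0,0]],[[0,0,0],[0,0,0]],[[0,0,0],[0,0,0]],[[0,0,0],[0,0,0]],[[0,0,0],[0,0,0]],[[0,0,0],[0,0,0]]])

```text
time_s: 15.85
ee_pos: [0.5086, -0.0166, 0.1303]
tcp_rot: [3.142, -0.0, 2.061]
contact_force: [0.7, 0.0, -2.6]
width: 0.0387
grip_force: 61.1
```

```bash
python3 - <<'E'
from cell import bot,capture
from h import *
s=bot.state();print(s["ee_pos"],s["tcp_rot"],s["contact_force"])
c=capture("side");x,y,z=s["ee_pos"];z-=.0155
r=big(masks(c)["red"],proj(c,[x+.04,y+.02,z])[0],25);print(cen(r),cv2.countNonZero(r))
u,v=proj(c,[.509,-.02,.08])[0].astype(int)
S=8;I=cv2.resize(c["pixels"][v-36:v+36,u-36:u+36,::-1],None,fx=S,fy=S,interpolation=cv2.INTER_CUBIC)
t=np.linspace(0,2*np.pi,200)
X,Y=.5088,-.0202
def dr(p,col): cv2.polylines(I,[((proj(c,p)-[u-36,v-36]+.5)*S).astype(int)],True,col,1)
dr(np.c_[X+.04*np.cos(t),Y+.04*np.sin(t),0*t+z+.0085],(0,255,0))
a=np.radians(27.9);e=np.array([np.cos(a),np.sin(a),0]);n=np.array([-e[1],e[0],0])
dr(np.array([[X,Y,z+.003]]+0*e)+np.array([e*.033+n*.0049,e*.046+n*.0049,e*.046-n*.0049,e*.033-n*.0049]),(255,255,0))
dr(np.array([[X,Y,.046]])+np.array([e*.032+n*.0065,e*.04+n*.0065,e*.04-n*.0065,e*.032-n*.0065]),(255,0,255))
cv2.imwrite("pics/g.png",I)
E
```

```text
[ 0.50860235 -0.01655434  0.13027081] [ 3.14158983e+00 -2.09873868e-04  2.06117273e+00] [ 0.68805674  0.00338719 -2.63282849]Traceback (most recent call last):
  File "<stdin>", line 5, in <module>
  File "h.py", line 25, in cen
    k=cv2.moments(m,True); return np.array([k["m10"]/k["m00"],k["m01"]/k["m00"]])
                                            ~~~~~~~~^~~~~~~~~
ZeroDivisionError: float division by zero
```

apply_moves(targets=[[[0.03,-0.2,-1.5],[0,0,0]],[[0.07,-0.29,-3],[0,0,0]],[[0.07,-0.29,-4],[0,0,0]],[[0.07,-0.29,-4],[0,0,0]],[[0.07,-0.29,-4],[0,0,0]],[[0.07,-0.29,-4],[0,0,0]]])

```text
time_s: 16.5
ee_pos: [0.5099, -0.0203, 0.0909]
tcp_rot: [3.141, 0.001, 2.06]
contact_force: [-0.2, 0.4, -2.5]
width: 0.0386
grip_force: 61.1
```

```bash
python3 - <<'E'
from cell import bot,capture
from h import *
s=bot.state();print(s["ee_pos"],s["tcp_rot"],s["contact_force"])
c=capture("side");x,y,z=s["ee_pos"];z-=.016
u,v=proj(c,[.509,-.02,.07])[0].astype(int)
S=8;I=cv2.resize(c["pixels"][v-36:v+36,u-36:u+36,::-1],None,fx=S,fy=S,interpolation=cv2.INTER_CUBIC)
t=np.linspace(0,2*np.pi,200)
X,Y=.5088,-.0202
def dr(p,col): cv2.polylines(I,[((proj(c,p)-[u-36,v-36]+.5)*S).astype(int)],True,col,1)
dr(np.c_[X+.04*np.cos(t),Y+.04*np.sin(t),0*t+z+.0085],(0,255,0))
a=np.radians(27.9);e=np.array([np.cos(a),np.sin(a),0]);n=np.array([-e[1],e[0],0]);C=np.array([X,Y,0])
B=lambda z,r0,r1,w:C+[0,0,z]+np.array([e*r0+n*w,e*r1+n*w,e*r1-n*w,e*r0-n*w])
dr(B(z+.0035,.033,.046,.0049),(255,255,0)); dr(B(.046,.032,.04,.0065),(255,0,255)); dr(B(z+.031,-.02,.02,.02),(0,255,255))
cv2.imwrite("pics/g.png",I)
E
```

```text
[ 0.50985332 -0.02027146  0.09087936] [3.14058628e+00 5.42717464e-04 2.05983363e+00] [-0.23497754  0.39880286 -2.48012997]
```

View pics/g.png

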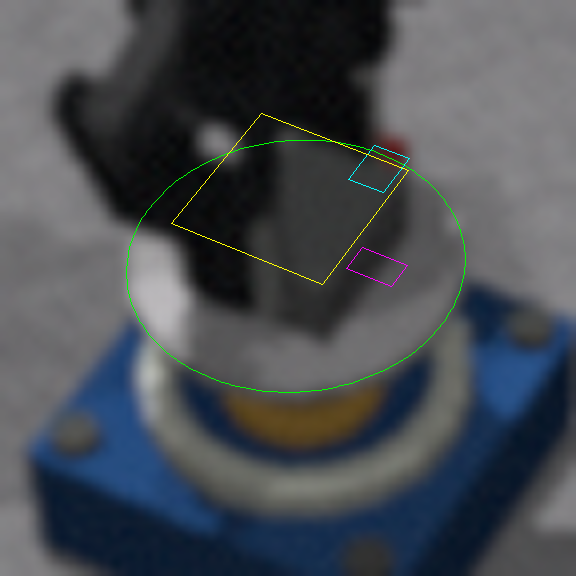

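The cap plate lies on its projected ring centred on the bore. The tower corner (325,335) and the red key (395,148) fit the block's 28° heading. Lowering.

apply_moves(targets=[[[0,0,-0.8],[0,0,0]],[[0,0,-1.6],[0,0,0]],[[0,0,-2.2],[0,0,0]],[[0,0,-2.5],[0,0,0]],[[0,0,-2.5],[0,0,0]],[[0,0,-2.5],[0,0,0]]])

```text
time_s: 17.15
ee_pos: [0.5094, -0.0203, 0.0652]
tcp_rot: [-3.142, -0.0, 2.06]
contact_force: [0.4, -0.2, -2.6]
width: 0.0386
grip_force: 61.2
```

apply_moves(targets=[[[0,0.06,-0.2],[0,0,0]],[[0,0.06,-0.3],[0,0,0]],[[0,0.06,-0.4],[0,0,0]],[[0,0.06,-0.5],[0,0,0]],[[0,0.06,-0.5],[0,0,0]]])

```text
time_s: 17.65
ee_pos: [0.5094, -0.0198, 0.0602]
tcp_rot: [3.142, 0.0, 2.06]
contact_force: [-0.2, -0.1, -3.6]
width: 0.0386
grip_force: 61.2
```

apply_moves(targets=[[[0,0,-0.15],[0,0,0]],[[0,0,-0.3],[0,0,0]],[[0,0,-0.45],[0,0,0]],[[0,0,-0.5],[0,0,0]],[[0,0,-0.5],[0,0,0]]])

```text
time_s: 18.15
ee_pos: [0.5096, -0.0199, 0.0559]
tcp_rot: [3.141, 0.0, 2.059]
contact_force: [-0.4, -1.0, 5.0]
width: 0.0387
grip_force: 62.1
```

apply_moves(targets=[[[0,0,0.05],[0,0,0]],[[0,0,0.05],[0,0,0]],[[0,0,0.05],[0,0,0]],[[0,0,0.05],[0,0,0]],[[0,0,0.05],[0,0,0]]], gripper=0.3)

```text
time_s: 18.65
ee_pos: [0.5093, -0.0196, 0.0557]
tcp_rot: [-3.141, -0.0, 2.06]
contact_force: [-0.0, -0.0, 0.2]
width: 0.06
grip_force: 0.0
```

apply_moves(targets=[[[0,0,1],[0,0,0]],[[0,0,3],[0,0,0]],[[0,0,6],[0,0,0]],[[0,0,10],[0,0,0]],[[0,2,14],[0,0,0]],[[0,6,15],[0,0,0]],[[0,11,15],[0,0,0]],[[0,16,15],[0,0,0]]])

```text
time_s: 19.45
ee_pos: [0.5096, 0.1417, 0.2075]
tcp_rot: [3.139, 0.0, 2.058]
contact_force: [1.0, 0.1, 0.1]
width: 0.0597
grip_force: 0.0
```

apply_moves(targets=[[[0,5,0],[0,0,0]],[[0,9,0],[0,0,0]],[[0,9,0],[0,0,0]],[[0,9,0],[0,0,0]],[[0,9,0],[0,0,0]]])

```text
time_s: 19.95
ee_pos: [0.5094, 0.2287, 0.2062]
tcp_rot: [-3.141, 0.001, 2.058]
contact_force: [0.4, -0.6, 1.1]
width: 0.0596
grip_force: 0.0
```

```bash
python3 - <<'E'
from cell import bot,capture
from h import *
r=[]
t=np.linspace(0,2*np.pi,200)
a=np.radians(27.9);e=np.array([np.cos(a),np.sin(a),0]);n=np.array([-e[1],e[0],0])
for nm,(X,Y) in(("side",(.5088,-.0202)),("top",(.5091,-.0183))):
    c=capture(nm);u,v=proj(c,[.509,-.019,.05])[0].astype(int);S=8
    I=cv2.resize(c["pixels"][v-25:v+25,u-25:u+25,::-1],None,fx=S,fy=S,interpolation=cv2.INTER_CUBIC)
    def dr(p,col): cv2.polylines(I,[((proj(c,p)-[u-25,v-25]+.5)*S).astype(int)],True,col,1)
    dr(np.c_[X+.04*np.cos(t),Y+.04*np.sin(t),0*t+.051],(0,255,0))
    dr(np.array([X,Y,.071])+.02*np.array([e+n,e-n,-e-n,-e+n]),(0,255,255))
    r.append(I)
cv2.imwrite("pics/h.png",np.hstack(r)); print(bot.state()["contact_force"])
E
```

```text
[ 0.03571722 -0.26445847 -0.1426871 ]
```

View pics/h.png

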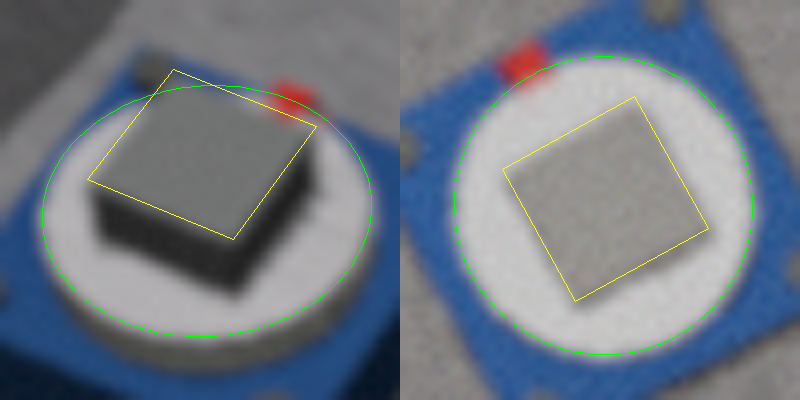

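The cap lies on its projected seated outline in both views: plate centred at about (603,206) in the top view, tower square aligned, key at the red mark (525,65). The seating height also agrees, so I'm handing it in.

```bash
python3 -c "
from cell import bot
print(bot.close_job())"
```

```text
the job is handed in; nothing more can be done
None
```

The bushing is pressed home and the keyed cap sits flat on the rim with its key in the notch; both are released, and I handed the job in at about 20 s (it returned no verdict, so this rests on my pictures and force readings).

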